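# Pull the insert from the dry-block heater with the hook tool

## Robot

A 6-joint arm with a two-finger parallel gripper is mounted at the origin on the work surface. World frame = base frame: x ahead of the robot, y to its left, z up, the work surface at z = 0. Lengths are in mm, angles in rad, forces in N, time in s.
With the tool pointing down it reaches from about 275 to 1000 mm from the base axis. Payload 8.4 kg.
Tool frame: the origin (TCP) lies on the centre line of the jaws, within the pads' length; the fingertips stand 17 mm ahead of it and the grasp point (between the pads) lies 2 mm behind it (r.tcp_to_tips is the z of the fingertips in the tool frame, in mm); z points along the fingers, y is the direction in which the jaws open and shut (so a half turn about z gives the same grasp; the last joint's range is limited). The gripper opens to 85 mm and grips with 20 to 120 N. Pads are 22 mm wide; open, the fingers measure 114 mm over their backs; the gripper's body (76 mm by 85 mm) begins 54 mm behind the grasp point. The pads swing forward as they close: fully open they stand 13 mm farther back than shut.
Start: joints at [1.334, 0.353, 1.633, -0, 1.155, -0.002], TCP at [145.404, 607.853, 248.281] pointing down, gripper open.
Joint ranges: [-2.63, 2.63], [-0.92, 2.1], [0.06, 2.66], [-1.3, 4.44], [0, 2.69], [-3.02, 3.02]. Speed limits (rad/s): [2.22, 2.22, 2.79, 3.14, 3.14, 3.14].

## Interface

Orientations are given as [roll, pitch, yaw] about the fixed x, y, z axes, in that order (R = Rz(yaw) Ry(pitch) Rx(roll)).
In Python, from rig import r, cams, job gives the robot as it stands.
- The arm moves only by the tool drive_tool, never from a script. Its argument "deltas" is a list of rows, each a list of 4 numbers: the shift along the tool's x, y, z in cm, then the turn about the tool's z in rad. In form: [[x, y, z, roll], ...]. A call has 1 to 12 rows; each row shifts and turns the commanded pose from where the row before left it, along the tool's axes as they then stand; what a row does not reach is not made up. A row lasts 1/12 s, in which the tool goes at most 41.7 mm and 7.16 degrees, less where a joint would pass 70% of its speed; a pose out of reach is approached as far as the arm can. A call with a gripper value outside its range is refused whole. "jaw" is the closure, from 0 (fully open) to 1 (shut), set as the call begins (left out, the last holds). The fingers move at their own pace and stop on an object; "force" is the grip in N (left out, the last holds). Time passes only in rows, so rows that do not move let the fingers close. It gives the time, the measured TCP pose, the force and the opening at its end, in the units of the state.
- r.sense(): the state, without advancing time (a new reading comes with each control period).
- cams.grab_frame(name): name is "scene" or "top" or "wrist"; returns (picture, depth): 480x640x3 uint8, red, green, blue; 480x640 float32, mm along the optical axis (not along the pixel's ray), 0 where there is no reading.
- cams.camera_params(name): a dict with "fx", "fy", "cx", "cy" (pixels), "R" (3x3) and "t" (3): a world point X has camera coordinates R X + t. Camera axes: x right, y down, z forward; pixel columns grow to the right and rows downward; lengths in mm; the calibration is good to about 2 mm. A picture is of the moment at which its call begins: read the wrist's pose just before it. camera_params takes no time and is no camera call; for the wrist camera it gives the pose at the moment of the call.
- job.sign_off(): hands the job in, once; it reports no verdict.
The state is a dict: "clock": time; "qpos": joint angles; "qvel": joint speeds; "joint_efforts": joint torques, N m; "eef_pos": TCP position; "tcp_rot": TCP orientation; "contact_force": force on the tool from outside, world axes, zero at the start; "wrist_torque": the same for the moment, N m; "opening": opening from 0.0 (shut) to 1.0 (fully open).
Only numpy, scipy, OpenCV 4.12 (cv2) and the standard library are available. Lean on these libraries where they do the work, as an engineer would, in place of code of your own. Each camera call takes 0.05 s, during which the arm holds its last target. There are 200 camera calls.

## Task

Take the hook tool from its stand, feel for the wire loop of the metal insert deep in the heater's well, and with the hook gently draw the insert up out of the well. Stand the insert softly and upright in the steel tray, unhook it, and hang the tool back on its stand by its collar. Do not touch the insert with the fingers, do not press or yank hard on it or lean hard on the heater with the tool, and leave the other things where they are.

Things in the scene. Friction and masses are not known exactly. Their poses are not given: they have to be found in the camera images.
- heater: Fixed white dry-block heater, 180 mm along x, 150 mm along y, 110 mm high; origin at the centre of its underside. In the middle of its top is the mouth of a round upright well.
- well_mouth (a point): Centre of the well's mouth (heater's top, z up). The well is 66 mm wide, 100 mm deep, hard-walled. Three spring plungers in its wall, 38 mm above the bench, grip the insert until it has risen about 30 mm: the pull is then 5 to 12 N, weight included; above that, the weight alone.
- insert: Loose aluminium cylinder, 60 mm wide, 35 mm high, 0.2 to 0.42 kg, standing on the well's floor; origin at the centre of its underside, z up. A rigid upright wire loop is fixed on its flat top. Loop and top are delicate: they bear 18 N at most, knocked, pushed or pulled.
- insert_loop (a point): Middle of the loop's straight level crossbar (on its centre line), 50 mm above the insert's underside; axes as the insert's. Wire 4 mm thick; the loop stands in the y-z plane, its posts at y = -14 and +14 mm. The opening under the crossbar is 13 mm high, 24 mm wide, and is passed along x from either side.
- hook_grip (a point): Centre of the hook tool's upright square wooden handle, 18 x 18 x 50 mm; z up, x the way the toe points. The tool weighs 0.14 kg. A square steel collar, 36 x 36 x 5 mm, sits under the handle, its underside 30 mm below this point.
- hook_collar (a point): Centre of the collar's underside. A round 6 mm shank runs down from it on the handle's axis, ending in a level 6 mm thick toe along x: front end 16 mm from the axis, turned up 4 mm, 7 mm free between shank and tip; toe underside to top of tip 10 mm. The shank telescopes: toe underside 76 to 110 mm below here, new each start, not measured; it holds its length up to about 50 N.
- stand_seat (a point): Top of the fixed stand's two level prongs, midway between them, 126 mm above the bench. They run along x from -52 to +42 mm, 20 mm wide each, 14 mm apart; an upright plate closes the +x end. The collar rests across both, shank and toe hanging in the gap, toe along it (either way). The tool lifts out and goes back straight from above.
- tray_in (a point): Centre of the inner floor, 4 mm above the bench, of the fixed open steel tray: inside 162 mm along x, 142 mm along y, walls 4 mm thick, rim 14 mm above the bench. The -x part is free; a small spare insert stands at the +x end.
- spare_insert: Bystander: small drilled aluminium cylinder, 34 mm across, 30 mm high, standing in the tray, in the +x part; origin at its underside.
- vial: Bystander: small amber vial, 22 mm across, 45 mm high, standing on the far corner of the heater's top; origin at its underside.
- amber_bottle: Bystander: amber bottle with yellow cap, 64 mm across, 125 mm high, at the far side; origin at its underside.
- reagent_jar: Bystander: white jar with blue cap, 72 mm across, 100 mm high, at the far side; origin at its underside.
- beaker: Bystander: glass beaker, 64 mm across, 85 mm high, at the far side; origin at its underside.
- spatula: Bystander: thin steel lab spatula, 145 mm long, 4 mm thick, lying on the bench near the robot; origin at its underside.
- small_jar: Bystander: small white jar with black cap, 50 mm across, 60 mm high, on the bench near the robot; origin at its underside.
There are look-alikes about, which are no part of the job. Of the things like the part that bears stand_seat, leave any that is pink; of the rest the smaller one is meant.

How it is judged (in metres and radians):
On the way, in this order (a step that is already met when the one before it is completed fails the run):
1. the insert hangs on the hook, wholly above the mouth of the well (z of insert in the frame of well_mouth above 0.001 m and contact force between hook and insert above 0.5 N), for 0.1 s.
2. the insert stands in the tray, off the hook (z of insert in the frame of tray_in below 0.004 m and horizontal distance between insert and tray_in below 0.075 m and angle between insert's own z axis and vertical below 0.1 rad and contact force between hook and insert below 0.05 N), for 0.3 s.
At the end, for the whole second after the job is handed in: The insert stands upright (0.1 rad) and still on the tray floor (within 4 mm), within 75 mm of the tray centre; the hook tool hangs still by its collar on the stand prongs: handle centre 26 to 34 mm above them, within 30 mm sideways of the seat, upright within 0.12 rad (z of insert in the frame of tray_in below 0.004 m and horizontal distance between insert and tray_in below 0.075 m and angle between insert's own z axis and vertical below 0.1 rad and linear speed of each of insert, hook below 0.02 m/s and z of hook_grip in the frame of stand_seat between 0.026 and 0.034 m and horizontal distance between hook_grip and stand_seat below 0.03 m and angle between hook_grip's own z axis and vertical below 0.12 rad and contact force between hook and stand above 0.3 N); the robot touches nothing.
It fails at once if the hook presses or pulls the insert with more than 18 N (contact force between hook and insert above 18 N).
It fails at once if the hook tool is pressed against the heater with more than 15 N (contact force between hook and heater above 15 N).
It fails at once if the fingers touch the insert (contact force between the fingers and insert above 0.3 N).
It fails at once if the insert is dropped or banged into the tray (more than 25 N) (contact force between insert and tray above 25 N).
It fails at once if a bystander is moved by more than 20 mm (distance of any of spare_insert, vial, amber_bottle, reagent_jar, beaker, spatula, small_jar from where it was at the start of the episode above 0.02 m).
It also fails if it takes over 72 s, if anything falls off the work surface, if the arm or the gripper's body presses on something with over 40 N, if the wrist force passes 120 N, or if a joint passes its speed limit or range.

## Working session

There is one attempt and no reset: what is moved stays moved. The work goes in short steps, Python scripts to look and compute and a tool call to move; the robot and the scene stay as the last step left them, time stands still between calls to the robot, and variables do not carry over. Pictures are saved under pics/ and viewed, about 8 in all and at most 12, crops included, and the job is handed in when it is done.

Besides the shell and the picture viewer there is one more tool, called after "Emit:" as name(argument=value, ...) on one line, values as JSON. drive_tool: Moves the arm, as the interface text tells. Its arguments: {"type":"object","properties":{"deltas":{"type":"array"},"jaw":{"type":"number"},"force":{"type":"number"}},"required":["deltas"]}

```bash
mkdir -p pics; ls
python3 - <<'E'
from rig import r,cams,job
import cv2,numpy as np
print(r.sense())
for n in("scene","top"):
    p,d=cams.grab_frame(n); cv2.imwrite(f"pics/{n}0.png",p[:,:,::-1]); np.savez(f"pics/{n}0.npz",p=p,d=d,**cams.camera_params(n))
    c=cams.camera_params(n);print(n,c)
E
```

```text
pics
{'clock': 0.0, 'qpos': array([ 1.33359012e+00,  3.53608256e-01,  1.63412664e+00,  4.34051226e-05,
        1.15524877e+00, -2.38341340e-03]), 'qvel': array([-1.71280851e-03, -1.02865056e-03,  4.36921573e-04,  1.76938431e-03,
       -3.26189731e-05, -7.60113907e-04]), 'joint_efforts': array([ 9.00945452e-04, -6.05243325e+01, -3.42059970e+01,  2.08573538e-04,
        9.36608179e-03, -7.66707444e-05]), 'eef_pos': array([145.28787358, 607.40338324, 247.58980883]), 'tcp_rot': array([-3.14020174e+00, -4.30019656e-05,  2.90675228e+00]), 'contact_force': array([ 0.04096958, -0.09690162,  0.40253531]), 'wrist_torque': array([ 0.03837811,  0.0518705 , -0.0003696 ]), 'opening': 1.0009495153725774}
scene {'fx': 522.6202900897885, 'fy': 522.6202900897885, 'cx': 321.9948394591081, 'cy': 238.3425086894242, 'R': array([[-0.70057896,  0.71354188, -0.00686291],
       [ 0.53111821,  0.51499811, -0.67282271],
       [-0.4765528 , -0.47501045, -0.73977193]]), 't': array([ 365.46031014, -204.94791448, 1368.78232633])}
top {'fx': 571.0275461884975, 'fy': 571.0275461884975, 'cx': 316.84775621716875, 'cy': 238.25678143651214, 'R': array([[-6.86998487e-04, -9.99986938e-01, -5.06478626e-03],
       [-9.96950970e-01,  1.08008797e-03, -7.80230472e-02],
       [ 7.80274985e-02,  4.99574186e-03, -9.96938690e-01]]), 't': array([-7.29301367e-01,  5.35712201e+02,  1.21051382e+03])}
```

View pics/scene0.png

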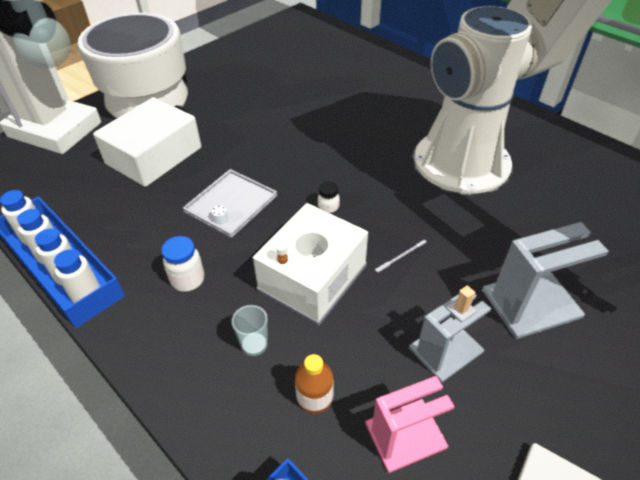

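View pics/top0.png

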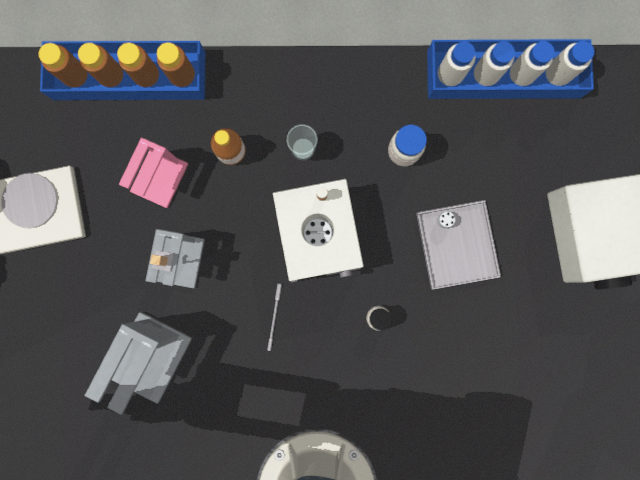

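```bash
cat > h.py <<'E'
import numpy as np,cv2
def cloud(f):
    z=np.load(f) if isinstance(f,str) else f; d=z['d'];v,u=np.indices(d.shape)
    c=np.stack([(u-z['cx'])/z['fx']*d,(v-z['cy'])/z['fy']*d,d],-1)
    w=(c-z['t'])@z['R']; w[d==0]=np.nan
    return w,z['p']
def rect(P):
    c,s,a=cv2.minAreaRect(P[:,:2].astype(np.float32)); return np.round(c,1),np.round(s,1),round(a,2)
def box(w,v0,v1,u0,u1,z0,z1):
    m=np.zeros(w.shape[:2],bool);m[v0:v1,u0:u1]=1
    return m&(w[...,2]>z0)&(w[...,2]<z1)
E
python3 - <<'E'
from h import *
w,p=cloud('pics/top0.npz')
np.set_printoptions(suppress=True,precision=1)
m=box(w,170,290,265,370,100,116);print('heater top',rect(w[m]),np.median(w[m],0))
m=box(w,170,290,265,370,108-20,112)
mm=box(w,205,255,290,345,-10,95);print('well pts',mm.sum(),np.nanmean(w[mm],0),np.percentile(w[mm][:,2],[5,30,50,70,95]))
for lo,hi in((168,190),(128,140),(110,134),(118,130)):
    m=box(w,220,300,135,215,lo,hi);print(lo,hi,m.sum(),rect(w[m]) if m.sum()>3 else 0)
m=box(w,195,295,410,505,8,18);print('tray rim',m.sum(),rect(w[m]))
m=box(w,195,295,410,505,-4,8);print('tray floor z',np.median(w[m],0))
m=box(w,205,235,430,465,24,40);print('spare',rect(w[m]))
m=box(w,180,205,310,335,130,170);print('vial',rect(w[m]))
for n,(v0,v1,u0,u1) in dict(bottle=(125,170,205,250),jar=(120,170,385,430),beaker=(120,165,280,320),small=(300,335,360,395)).items():
    m=box(w,v0,v1,u0,u1,30,200);print(n,rect(w[m]),np.nanmax(w[m][:,2]))
z=np.load('pics/scene0.npz');
a=cv2.resize(p[215:305,130:220],(400,400),interpolation=3);b=cv2.resize(p[205:260,290,None] if 0 else p[200:265,285:350],(400,400),interpolation=3)
cv2.imwrite('pics/c1.png',np.hstack([a,b])[:,:,::-1])
E
```

```text
heater top (array([546.7,  -1.9]), array([180.5, 150.2]), 10.77) [543.2   0.1 109.1]
well pts 803 [551.2  -1.5  46.1] [20.9 42.7 44.5 46.2 78.7]
168 190 108 (array([483.4, 301.7]), array([20.2, 17.8]), 80.67)
128 140 253 (array([490.3, 299.8]), array([ 53.7, 102.4]), 80.06)
110 134 1168 (array([490.2, 300.4]), array([ 56.4, 104.1]), 79.5)
118 130 1033 (array([490.2, 300.4]), array([ 56.4, 104.1]), 79.5)
tray rim 719 (array([ 520.4, -294.9]), array([170.1, 175.5]), 10.19)
tray floor z [ 519.8 -310.4    1.6]
spare (array([ 575.3, -278.4]), array([31.7, 32.6]), 59.35)
vial (array([614.9, -10. ]), array([20.7, 19.5]), 0.79)
bottle (array([729.5, 189.4]), array([63., 62.]), 88.05) 131.3958410643589
jar (array([ 729.3, -190.9]), array([68. , 67.5]), 13.04) 105.73397164512767
beaker (array([736.8,  30.9]), array([62.4, 62.7]), 67.03) 91.0785911187554
small (array([ 365.7, -130.7]), array([45.4, 46. ]), 24.61) 65.49634020524746
```

View pics/c1.png

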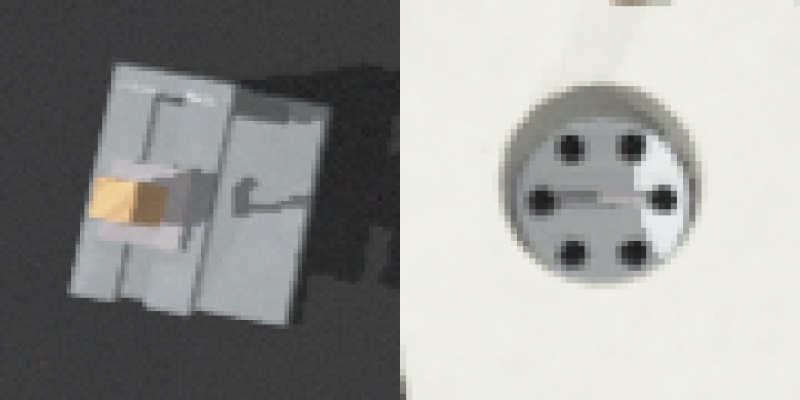

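```bash
cat >> h.py <<'E'
def plan(tx,ty,tz,tyaw=None):
    """total delta (cm, in current tool axes) and turn"""
    from rig import r
    s=r.sense();p=s['eef_pos'];y=s['tcp_rot'][2];R=np.array([[np.cos(y),np.sin(y),0],[np.sin(y),-np.cos(y),0],[0,0,-1]])
    d=R.T@(np.array([tx,ty,tz])-p)/10
    t=0 if tyaw is None else -((tyaw-y+np.pi)%(2*np.pi)-np.pi)
    print('pos',p.round(1),'yaw',y.round(4),'rot',s['tcp_rot'].round(4),'F',s['contact_force'].round(2),'t',round(s['clock'],2));print('delta cm',d.round(2),'turn',round(t,4))
E
python3 -c "
from h import *
plan(483.4,301.7,290,np.radians(169.5))
w,p=cloud('pics/top0.npz')
m=box(w,300,420,80,195,10,300);print(np.nanpercentile(w[m],[2,50,98],axis=0),np.nanmax(w[m][:,2]))
"
```

```text
pos [145.3 607.4 247.6] yaw 2.9068 rot [-3.1403 -0.      2.9068] F [-0.42 -0.05  0.06] t 0.1
delta cm [-39.99 -21.87  -4.24] turn -0.0515
[[203.21064663 290.36774502  10.54568832]
 [284.27442993 348.99995754 166.42073998]
 [361.33543724 420.5845745  179.82608862]] 184.3027806682038
```

Emit:
drive_tool(deltas=[[-2, -1, -1, 0], [-3.3, -1.8, -0.5, 0], [-3.3, -1.8, -0.5, 0], [-3.3, -1.8, -0.5, 0], [-3.3, -1.8, -0.5, 0], [-3.3, -1.8, -0.3, 0], [-3.3, -1.8, -0.3, 0], [-3.3, -1.8, -0.3, 0], [-3.3, -1.8, -0.3, 0], [-3.3, -1.8, 0, 0], [-3.3, -1.8, 0, 0], [-2, -1, 0, -0.05]])

```text
clock: 1.1
eef_pos: [460.7, 324.6, 290.2]
tcp_rot: [-3.141, 0.001, 2.955]
contact_force: [0.3, -0.1, -0.6]
opening: 0.996
```

```bash
python3 -c "
from h import *
plan(483.4,301.7,290,np.radians(169.5))"
```

```text
pos [460.7 324.6 290.2] yaw 2.9548 rot [-3.1408e+00  6.0000e-04  2.9548e+00] F [ 0.33 -0.06 -0.56] t 1.1
delta cm [-2.65 -1.83  0.02] turn -0.0035
```

Emit:
drive_tool(deltas=[[-1.3, -0.9, 0, 0], [-1.3, -0.9, 0, 0], [0, 0, 0, 0], [0, 0, 0, 0]])

```text
clock: 1.43
eef_pos: [481.1, 304.3, 289.9]
tcp_rot: [-3.141, -0.001, 2.955]
contact_force: [0.7, 0.6, 0.6]
opening: 0.997
```

```bash
python3 -c "
from h import *
from rig import cams
plan(483.4,301.7,290,np.radians(169.5))
c=cams.camera_params('wrist');p,d=cams.grab_frame('wrist');np.savez('pics/w1.npz',p=p,d=d,**c)
cv2.imwrite('pics/w1.png',p[:,:,::-1])
w,p=cloud('pics/w1.npz')
print(-c['R'].T@c['t'],c['R'])
np.set_printoptions(suppress=True,precision=1)
for lo,hi in((172,190),(128,140),(118,134),(122,127)):
    m=box(w,0,480,0,640,lo,hi);print(lo,hi,m.sum(),rect(w[m]) if m.sum()>3 else 0, np.median(w[m],0))
"
```

```text
pos [481.1 304.3 289.9] yaw 2.9551 rot [-3.1412e+00 -7.0000e-04  2.9551e+00] F [0.72 0.6  0.61] t 1.43
delta cm [-0.28 -0.21 -0.01] turn -0.0032
[404.7720393  318.29918258 415.7765081 ] [[ 1.84649368e-01  9.82804462e-01 -1.26478775e-05]
 [ 9.36932715e-01 -1.76027095e-01  3.01946271e-01]
 [ 2.96751916e-01 -5.57660381e-02 -9.53324944e-01]]
172 190 2173 (array([420.9, 326.1]), array([ 51.7, 151.9]), 78.17) [357.  337.4 178.4]
128 140 1742 (array([471.5, 179.2]), array([356.9, 304.7]), 84.42) [472.4 309.4 131.3]
118 134 10614 (array([495.1, 225.3]), array([398.7, 356.3]), 72.88) [517.6 318.1 126.3]
122 127 7717 (array([495.2, 225.5]), array([398.1, 356.2]), 72.88) [530.6 321.3 126.1]
```

View pics/w1.png

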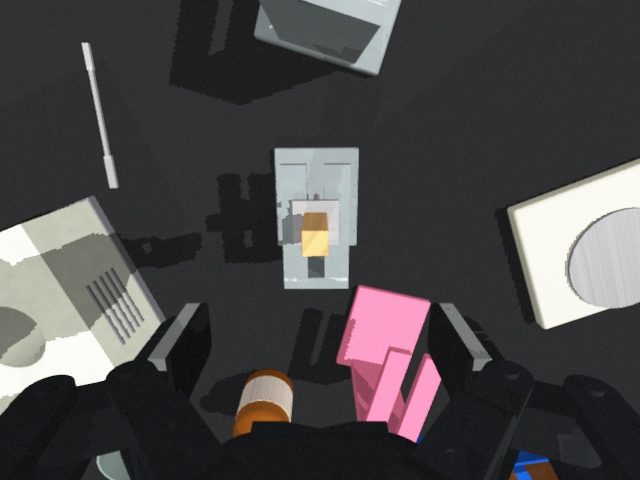

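```bash
python3 -c "
from h import *
w,p=cloud('pics/w1.npz')
np.set_printoptions(suppress=True,precision=1)
z=np.load('pics/w1.npz');print(z['fx'],z['cx'],z['cy'])
for v in range(140,300,8): print(v,[tuple(np.round(w[v,u]).astype(int)) if np.isfinite(w[v,u]).all() else None for u in (278,290,316,340,352)])
for lo,hi in((172,190),(128,140),(118,134)):
    m=box(w,130,300,260,370,lo,hi);print(lo,hi,m.sum(),rect(w[m]) if m.sum()>3 else 0, np.median(w[m],0))
"
```

```text
376.41326390635993 319.1250108753914 234.12695065208325
140 [(np.int64(422), np.int64(270), np.int64(0)), (np.int64(424), np.int64(283), np.int64(1)), (np.int64(429), np.int64(310), np.int64(0)), (np.int64(434), np.int64(335), np.int64(2)), (np.int64(437), np.int64(348), np.int64(0))]
148 [(np.int64(430), np.int64(269), np.int64(8)), (np.int64(432), np.int64(282), np.int64(8)), (np.int64(437), np.int64(309), np.int64(9)), (np.int64(442), np.int64(334), np.int64(9)), (np.int64(444), np.int64(346), np.int64(10))]
156 [(np.int64(438), np.int64(268), np.int64(10)), (np.int64(440), np.int64(280), np.int64(11)), (np.int64(445), np.int64(307), np.int64(10)), (np.int64(450), np.int64(332), np.int64(11)), (np.int64(452), np.int64(345), np.int64(11))]
164 [(np.int64(446), np.int64(266), np.int64(10)), (np.int64(436), np.int64(290), np.int64(123)), (np.int64(453), np.int64(306), np.int64(10)), (np.int64(443), np.int64(327), np.int64(123)), (np.int64(460), np.int64(344), np.int64(11))]
172 [(np.int64(454), np.int64(264), np.int64(9)), (np.int64(442), np.int64(289), np.int64(126)), (np.int64(462)
[... 3188 characters left out ...]
.int64(234), np.int64(1)), (np.int64(534), np.int64(269), np.int64(126)), (np.int64(537), np.int64(291), np.int64(127)), (np.int64(541), np.int64(311), np.int64(127)), (np.int64(604), np.int64(321), np.int64(-1))]
292 [(np.int64(598), np.int64(231), np.int64(-1)), (np.int64(600), np.int64(246), np.int64(1)), (np.int64(606), np.int64(277), np.int64(1)), (np.int64(612), np.int64(305), np.int64(0)), (np.int64(614), np.int64(320), np.int64(0))]
172 190 791 (array([483.7, 300.4]), array([17.9, 18.4]), 79.18) [482.4 300.9 181.1]
128 140 1281 (array([496.3, 300.8]), array([45.8, 90.9]), 78.55) [475.9 304.1 131.2]
118 134 6306 (array([490.8, 299.3]), array([ 54.2, 104.3]), 79.68) [483.7 299.1 126.4]
```

```bash
python3 -c "
from h import *
w,p=cloud('pics/w1.npz')
for v in range(188,206): print(v,[(tuple(int(x) for x in np.round(w[v,u])) if np.isfinite(w[v,u]).all() else None) for u in (310,313,315,316,317,319,322)])
plan(483.6,300.8,240,np.radians(169.5))
"
```

```text
188 [(477, 295, 11), (478, 298, 11), (478, 300, 11), (479, 301, 11), (479, 302, 10), (479, 304, 10), (480, 307, 10)]
189 [(478, 294, 11), (479, 298, 11), (480, 300, 10), (480, 301, 10), (480, 302, 10), (480, 304, 12), (481, 307, 11)]
190 [(480, 294, 10), (480, 297, 9), (480, 300, 11), (481, 300, 9), (481, 302, 10), (481, 304, 11), (482, 307, 11)]
191 [(481, 294, 11), (481, 297, 10), (482, 299, 10), (482, 300, 9), (482, 301, 12), (483, 304, 9), (483, 307, 11)]
192 [(482, 294, 10), (482, 297, 11), (483, 299, 10), (483, 300, 10), (483, 301, 10), (483, 303, 11), (484, 307, 11)]
193 [(483, 293, 10), (483, 297, 10), (484, 299, 10), (484, 300, 10), (484, 301, 10), (485, 303, 11), (485, 306, 10)]
194 [(484, 293, 10), (485, 296, 10), (481, 300, 29), (481, 301, 31), (481, 302, 32), (486, 303, 10), (486, 306, 10)]
195 [(485, 293, 10), (486, 296, 11), (481, 300, 36), (481, 301, 36), (481, 302, 37), (483, 303, 29), (487, 306, 11)]
196 [(486, 293, 10), (487, 296, 9), (481, 300, 39), (481, 301, 41), (481, 302, 42), (483, 303, 35), (489, 306, 10)]
197 [(487, 293, 10), (488, 296, 11), (481, 300, 44),
[... 455 characters left out ...]
132), (466, 303, 131), (467, 304, 131), (467, 305, 131), (467, 307, 132), (467, 309, 131)]
202 [(467, 299, 131), (467, 302, 131), (467, 303, 130), (467, 304, 133), (467, 305, 132), (468, 306, 132), (468, 309, 132)]
203 [(467, 299, 130), (468, 302, 132), (468, 303, 133), (468, 304, 131), None, (469, 306, 130), (469, 309, 132)]
204 [(468, 299, 132), (469, 301, 130), (469, 303, 131), None, None, (469, 306, 131), (470, 308, 131)]
205 [(469, 299, 131), (469, 301, 131), (469, 303, 132), (470, 304, 131), (470, 304, 130), (470, 306, 131), (470, 308, 131)]
pos [480.6 304.8 289.9] yaw 2.956 rot [-3.1413e+00 -8.0000e-04  2.9560e+00] F [ 0.06  0.58 -0.07] t 1.48
delta cm [-0.37 -0.34  4.99] turn -0.0023
```

Emit:
drive_tool(deltas=[[-0.3, -0.3, 2, 0], [0, 0, 3, 0], [0, 0, 3, 0], [0, 0, 2, 0], [0, 0, 0, 0], [0, 0, 0, 0]])

```text
clock: 1.98
eef_pos: [482.3, 301.7, 189.8]
tcp_rot: [-3.14, -0.002, 2.958]
contact_force: [0.1, 0.1, 0.8]
opening: 1.0
```

```bash
python3 -c "
from h import *
plan(483.6,300.8,157,np.radians(169.5))"
```

```text
pos [482.3 301.7 189.8] yaw 2.9578 rot [-3.1402e+00 -1.8000e-03  2.9578e+00] F [0.14 0.09 0.85] t 1.98
delta cm [-0.15 -0.07  3.28] turn -0.0005
```

Emit:
drive_tool(deltas=[[-0.15, -0.1, 1.6, 0], [0, 0, 1.7, 0], [0, 0, 0, 0], [0, 0, 0, 0]])

```text
clock: 2.32
eef_pos: [484.8, 300.6, 158.4]
tcp_rot: [3.141, 0.0, 2.957]
contact_force: [-1.0, 0.2, 1.3]
opening: 0.998
```

Emit:
drive_tool(deltas=[[0, 0, 0, 0], [0, 0, 0, 0], [0, 0, 0, 0], [0, 0, 0, 0], [0, 0, 0, 0], [0, 0, 0, 0], [0, 0, 0, 0], [0, 0, 0, 0]], jaw=1, force=60)

```text
clock: 2.98
eef_pos: [484.9, 300.2, 157.7]
tcp_rot: [3.141, 0.0, 2.957]
contact_force: [-0.5, 0.2, 5.6]
opening: 0.199
```

Emit:
drive_tool(deltas=[[0, 0, -0.2, 0], [0, 0, -0.5, 0], [0, 0, -1, 0], [0, 0, -2, 0], [0, 0, -2, 0], [0, 0, -2, 0], [0, 0, -2, 0], [0, 0, -2, 0], [0, 0, -1.5, 0], [0, 0, -0.8, 0], [0, 0, 0, 0], [0, 0, 0, 0]])

```text
clock: 3.98
eef_pos: [484.5, 299.9, 297.3]
tcp_rot: [3.141, 0.0, 2.957]
contact_force: [0.1, -0.1, -1.7]
opening: 0.202
```

```bash
python3 -c "
from h import *
from rig import cams
plan(470,100,300,np.radians(177))
for n in ('wrist','scene'):
    c=cams.camera_params(n);p,d=cams.grab_frame(n);np.savez('pics/%s2.npz'%n,p=p,d=d,**c)
    a=p if n=='wrist' else cv2.resize(p[200:350,360:560],(640,480),interpolation=3)
    cv2.imwrite('pics/%s2.png'%n,a[:,:,::-1])
"
```

```text
pos [484.5 299.9 297.3] yaw 2.9568 rot [3.1414e+00 2.0000e-04 2.9568e+00] F [ 0.1  -0.05 -1.75] t 3.98
delta cm [ -2.24 -19.92  -0.27] turn -0.1325
```

View pics/scene2.png

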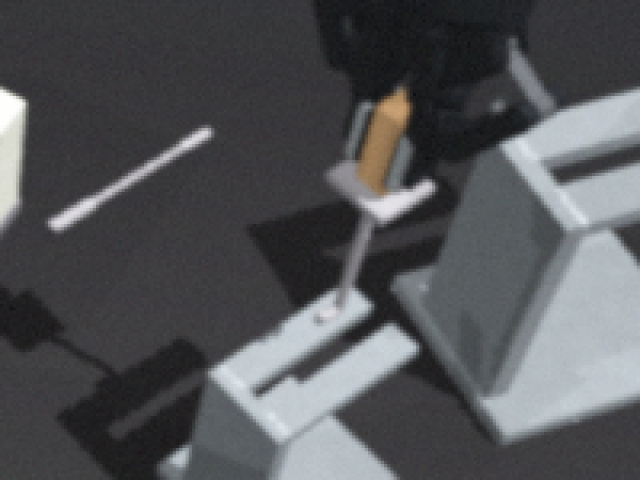

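Emit:
drive_tool(deltas=[[-0.5, -1, -0.5, -0.02], [-1, -2.5, -0.5, -0.03], [-1, -3, -0.5, -0.03], [-1, -3, -0.5, -0.03], [-1, -3, -0.5, -0.02], [-1, -3, -0.5, 0], [-1, -3, -0.5, 0], [-1, -3, -0.5, 0], [-1, -3, -0.3, 0], [-1, -3, 0, 0], [-0.5, -1.5, 0, 0], [0, 0, 0, 0]])

```text
clock: 5.08
eef_pos: [560.0, -0.5, 338.9]
tcp_rot: [-3.14, -0.002, 3.084]
contact_force: [0.3, 0.2, -1.2]
opening: 0.202
```

```bash
python3 -c "
from h import *
from rig import cams
plan(575,5,340,np.radians(177))
w,p=cloud('pics/scene2.npz')
np.set_printoptions(suppress=True,precision=1)
for v in range(260,306,3):
    row=[(u,*[int(x) for x in w[v,u].round()]) for u in range(452,484) if np.isfinite(w[v,u]).all() and abs(w[v,u,1]-300)<14 and abs(w[v,u,0]-486)<25 and w[v,u,2]>140]
    print(v,row[::2])
"
```

```text
pos [ 5.600e+02 -5.000e-01  3.389e+02] yaw 3.0839 rot [-3.1403e+00 -1.7000e-03  3.0839e+00] F [ 0.29  0.22 -1.22] t 5.08
delta cm [-1.47  0.63 -0.11] turn -0.0053
260 [(466, 501, 290, 264), (468, 503, 294, 269), (470, 501, 296, 269), (472, 499, 298, 269), (474, 497, 301, 269), (476, 495, 303, 269), (478, 495, 306, 272), (480, 491, 307, 269), (482, 499, 313, 281)]
263 [(469, 502, 296, 263), (471, 503, 300, 266), (473, 502, 302, 268), (475, 501, 305, 269), (477, 500, 307, 270), (479, 497, 309, 269), (481, 495, 312, 270), (483, 491, 313, 267)]
266 [(473, 503, 304, 264), (475, 506, 308, 269), (477, 505, 311, 270), (479, 501, 312, 268)]
269 [(472, 487, 298, 236), (474, 487, 301, 239), (476, 506, 311, 264)]
272 [(471, 487, 298, 228), (473, 488, 301, 233)]
275 [(470, 487, 298, 221), (472, 489, 302, 226)]
278 [(469, 486, 298, 212), (471, 487, 301, 217)]
281 [(468, 486, 298, 205), (470, 486, 301, 207)]
284 [(467, 488, 298, 199), (469, 488, 301, 201)]
287 [(466, 488, 298, 191), (468, 489, 302, 195)]
290 [(465, 489, 298, 183), (467, 488, 302, 186)]
293 [(464, 487, 298, 173), (466, 488, 301, 177)]
296 [(462, 491, 298, 168), (464, 489, 300, 168), (466, 485, 302, 167)]
299 [(458, 501, 297, 169), (460, 500, 299, 170), (462, 495, 301, 167)]
302 []
305 []
```

Emit:
drive_tool(deltas=[[-1.5, 0.6, 0, 0], [0, 0, 0, 0], [0, 0, 0, 0]])

```text
clock: 5.33
eef_pos: [574.8, 8.5, 339.2]
tcp_rot: [3.141, -0.002, 3.087]
contact_force: [-0.4, -0.6, -1.4]
opening: 0.2
```

```bash
python3 -c "
from h import *
from rig import cams
plan(575,5,340,np.radians(177))
c=cams.camera_params('wrist');p,d=cams.grab_frame('wrist');np.savez('pics/w3.npz',p=p,d=d,**c)
X=c['R']@np.array([546.7,-1.9,80])+c['t'];u=int(c['fx']*X[0]/X[2]+c['cx']);v=int(c['fy']*X[1]/X[2]+c['cy']);print(u,v)
v0=max(v-40,0);cv2.imwrite('pics/w3.png',np.hstack([cv2.resize(p[v0:v0+80,u-40:u+40],(480,480),interpolation=3),cv2.resize(p,(320,240)).repeat(1,0)[:240] if 0 else np.vstack([cv2.resize(p,(320,240))]*2)])[:,:,::-1])
w,p=cloud('pics/w3.npz')
np.set_printoptions(suppress=True,precision=1)
m=box(w,max(v-60,0),v+60,u-60,u+60,100,116)
m2=box(w,max(v-60,0),v+60,u-60,u+60,50,70);P=w[m2];P=P[np.hypot(P[:,0]-546.7,P[:,1]+1.9)<31];print('loop',len(P),P.mean(0) if len(P) else 0,rect(P))
P2=P[P[:,2]>56];print(len(P2),P2.mean(0),rect(P2),P2.min(0),P2.max(0))
m3=box(w,max(v-60,0),v+60,u-60,u+60,38,50);P=w[m3];print('insert top',len(P),rect(P),np.median(P,0))
"
```

```text
pos [574.8   8.5 339.2] yaw 3.0874 rot [ 3.1415e+00 -2.0000e-03  3.0874e+00] F [-0.4  -0.65 -1.43] t 5.33
delta cm [-0.04 -0.34 -0.08] turn -0.0018
307 166
loop 114 [546.4  -3.2  61.5] (array([546.6,  -3.1]), array([ 4.1, 30.2]), 0.79)
110 [546.5  -3.2  61.8] (array([546.6,  -3.2]), array([ 4.1, 30.2]), 0.79) [544.4 -18.2  59.6] [548.7  11.9  64.4]
insert top 2360 (array([548.5,  -3.5]), array([65.6, 62.3]), 78.66) [546.3  -3.4  45.4]
```

View pics/w3.png

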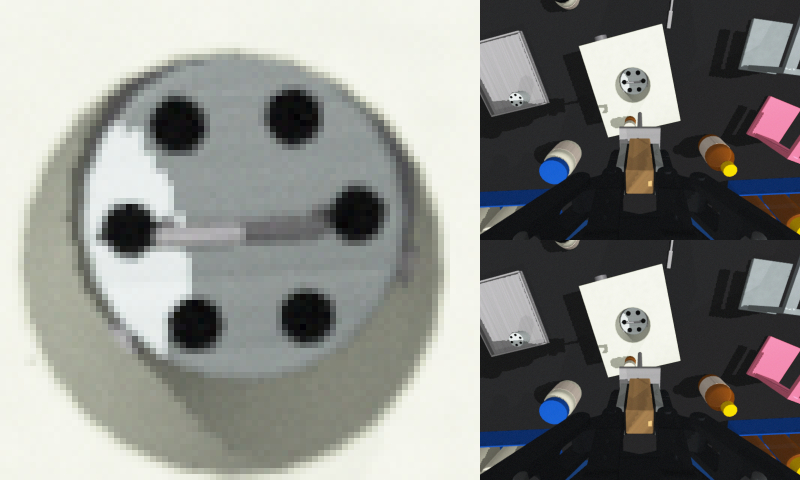

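```bash
python3 -c "
from h import *
w,p=cloud('pics/w3.npz')
m=box(w,250,480,200,440,345,380);m&=np.hypot(w[...,0]-574,w[...,1]-8)<16;P=w[m];print('handle top',len(P),rect(P),np.median(P,0))
m=box(w,250,480,200,440,300,316);m&=np.hypot(w[...,0]-574,w[...,1]-8)<30;P=w[m];print('collar',len(P),rect(P),np.median(P,0))
plan(524.5,-3,340,-3.127)
"
```

```text
handle top 5961 (array([574.3,   8.3]), array([26.2, 24.4]), 86.57) [567.87239272   8.25750335 362.09121427]
collar 2528 (array([564.6,   8.9]), array([36.1, 18.9]), 86.45) [560.85553397   9.10691035 312.6475592 ]
pos [574.4   8.4 339.4] yaw 3.0876 rot [-3.1415e+00 -2.0000e-03  3.0876e+00] F [-0.12  0.21 -1.89] t 5.38
delta cm [ 4.93 -1.41 -0.06] turn -0.0686
```

Emit:
drive_tool(deltas=[[1.5, -0.4, 0, -0.02], [2, -0.6, 0, -0.03], [1.4, -0.4, 0, -0.02], [0, 0, 0, 0], [0, 0, 2, 0], [0, 0, 3, 0], [0, 0, 2, 0], [0, 0, 1, 0], [0, 0, 0, 0], [0, 0, 0, 0]])

```text
clock: 6.22
eef_pos: [526.0, -4.4, 260.5]
tcp_rot: [3.142, -0.0, -3.126]
contact_force: [0.1, -0.0, -0.9]
opening: 0.202
```

```bash
python3 -c "
from h import *
plan(525,-3.4,185,-3.127)
"
```

```text
pos [526.   -4.4 260.5] yaw -3.1263 rot [ 3.1415e+00 -3.0000e-04 -3.1263e+00] F [ 0.13 -0.02 -0.86] t 6.22
delta cm [0.09 0.1  7.55] turn 0.0007
```

Emit:
drive_tool(deltas=[[0.1, 0.1, 0, 0], [0, 0, 0.5, 0], [0, 0, 1, 0], [0, 0, 1.5, 0], [0, 0, 1.5, 0], [0, 0, 1.5, 0], [0, 0, 1, 0], [0, 0, 0.5, 0], [0, 0, 0, 0], [0, 0, 0, 0]])

```text
clock: 7.05
eef_pos: [524.9, -3.7, 185.5]
tcp_rot: [-3.142, 0.0, -3.126]
contact_force: [-0.2, -0.2, -1.7]
opening: 0.206
```

Emit:
drive_tool(deltas=[[0, 0, 0.1, 0], [0, 0, 0.1, 0], [0, 0, 0.1, 0], [0, 0, 0.1, 0], [0, 0, 0, 0]])

```text
clock: 7.47
eef_pos: [524.7, -3.7, 181.3]
tcp_rot: [3.142, 0.0, -3.126]
contact_force: [-0.5, 0.7, -0.9]
opening: 0.205
```

Now slow feeling.

Emit:
drive_tool(deltas=[[0, 0, 0.1, 0], [0, 0, 0.1, 0], [0, 0, 0, 0]])

```text
clock: 7.72
eef_pos: [524.6, -3.7, 179.1]
tcp_rot: [-3.142, -0.0, -3.126]
contact_force: [-0.2, 0.4, -1.7]
opening: 0.202
```

Emit:
drive_tool(deltas=[[0, 0, 0.05, 0], [0, 0, 0.05, 0], [0, 0, 0, 0]])

```text
clock: 7.97
eef_pos: [524.7, -3.7, 178.3]
tcp_rot: [3.142, 0.0, -3.126]
contact_force: [-0.7, -0.4, -1.0]
opening: 0.202
```

Emit:
drive_tool(deltas=[[0, 0, 0.05, 0], [0, 0, 0, 0]])

```text
clock: 8.13
eef_pos: [524.9, -3.7, 178.2]
tcp_rot: [-3.142, 0.0, -3.126]
contact_force: [-1.2, -0.6, 3.9]
opening: 0.2
```

Emit:
drive_tool(deltas=[[0, 0, -0.1, 0], [0, 0, -0.06, 0], [0, 0, 0, 0], [0, 0, 0, 0]])

```text
clock: 8.47
eef_pos: [524.6, -3.7, 179.3]
tcp_rot: [3.142, -0.0, -3.126]
contact_force: [0.2, -1.2, -2.0]
opening: 0.204
```

Emit:
drive_tool(deltas=[[-0.1, 0, 0, 0], [-0.15, 0, 0, 0], [-0.15, 0, 0, 0], [-0.1, 0, 0, 0], [0, 0, 0, 0]])

```text
clock: 8.88
eef_pos: [530.0, -3.6, 179.4]
tcp_rot: [-3.142, 0.0, -3.126]
contact_force: [-0.2, -0.5, -2.1]
opening: 0.197
```

Emit:
drive_tool(deltas=[[-0.1, 0, 0, 0], [-0.1, 0, 0, 0], [0, 0, 0, 0]])

```text
clock: 9.13
eef_pos: [531.9, -3.5, 179.4]
tcp_rot: [-3.142, 0.0, -3.126]
contact_force: [-0.3, 0.3, -1.5]
opening: 0.208
```

Emit:
drive_tool(deltas=[[-0.1, 0, -0.02, 0], [-0.1, 0, 0, 0], [-0.1, 0, 0, 0], [0, 0, 0, 0]])

```text
clock: 9.47
eef_pos: [534.9, -3.5, 179.6]
tcp_rot: [-3.142, 0.0, -3.126]
contact_force: [0.9, 0.1, -2.0]
opening: 0.201
```

Emit:
drive_tool(deltas=[[-0.1, 0, 0, 0], [-0.1, 0, 0, 0], [-0.1, 0, 0, 0], [0, 0, 0, 0]])

```text
clock: 9.8
eef_pos: [537.9, -3.5, 179.6]
tcp_rot: [-3.142, 0.0, -3.126]
contact_force: [0.1, -0.8, -1.3]
opening: 0.2
```

Emit:
drive_tool(deltas=[[-0.1, 0, 0, 0], [-0.1, 0, 0, 0], [0, 0, 0, 0]])

```text
clock: 10.05
eef_pos: [539.9, -3.4, 179.6]
tcp_rot: [-3.142, 0.0, -3.126]
contact_force: [-0.5, 0.4, -1.9]
opening: 0.201
```

Emit:
drive_tool(deltas=[[-0.1, 0, 0, 0], [0, 0, 0, 0]])

```text
clock: 10.22
eef_pos: [540.8, -3.4, 179.6]
tcp_rot: [-3.142, 0.0, -3.126]
contact_force: [0.2, 0.8, -1.4]
opening: 0.204
```

Emit:
drive_tool(deltas=[[-0.05, 0, 0, 0], [-0.05, 0, 0, 0], [0, 0, 0, 0]])

```text
clock: 10.47
eef_pos: [541.8, -3.4, 179.6]
tcp_rot: [-3.142, 0.0, -3.126]
contact_force: [-0.2, 0.1, -1.6]
opening: 0.198
```

Emit:
drive_tool(deltas=[[-0.05, 0, 0, 0], [0, 0, 0, 0]])

```text
clock: 10.63
eef_pos: [542.2, -3.4, 179.6]
tcp_rot: [-3.142, 0.0, -3.126]
contact_force: [0.5, 0.7, -1.4]
opening: 0.205
```

Emit:
drive_tool(deltas=[[-0.05, 0, 0, 0], [0, 0, 0, 0]])

```text
clock: 10.8
eef_pos: [542.7, -3.4, 179.6]
tcp_rot: [-3.142, -0.0, -3.126]
contact_force: [-0.1, 0.3, -1.1]
opening: 0.202
```

Emit:
drive_tool(deltas=[[-0.05, 0, 0, 0], [0, 0, 0, 0]])

```text
clock: 10.97
eef_pos: [543.1, -3.4, 179.5]
tcp_rot: [3.142, -0.0, -3.126]
contact_force: [0.3, -0.0, -2.0]
opening: 0.202
```

Emit:
drive_tool(deltas=[[-0.05, 0, 0, 0], [0, 0, 0, 0]])

```text
clock: 11.13
eef_pos: [543.4, -3.4, 179.5]
tcp_rot: [-3.142, -0.001, -3.126]
contact_force: [-1.8, -0.1, -1.0]
opening: 0.199
```

Emit:
drive_tool(deltas=[[-0.04, 0, 0, 0], [0, 0, 0, 0]])

```text
clock: 11.3
eef_pos: [543.7, -3.3, 179.5]
tcp_rot: [3.142, -0.001, -3.126]
contact_force: [-1.9, 0.5, -0.0]
opening: 0.202
```

Emit:
drive_tool(deltas=[[0.1, 0, 0, 0], [0.08, 0, 0, 0], [0, 0, -0.1, 0], [0, 0, -0.1, 0], [0, 0, -0.1, 0], [0, 0, -0.1, 0], [0, 0, 0, 0], [0, 0, 0, 0]])

```text
clock: 11.97
eef_pos: [542.4, -3.4, 183.7]
tcp_rot: [-3.142, 0.0, -3.126]
contact_force: [-0.2, -0.0, -0.5]
opening: 0.199
```

Emit:
drive_tool(deltas=[[0, 0, -0.05, 0], [0, 0, -0.05, 0], [0, 0, 0, 0]])

```text
clock: 12.22
eef_pos: [542.3, -3.4, 184.7]
tcp_rot: [-3.142, 0.0, -3.126]
contact_force: [-0.0, -0.8, -1.9]
opening: 0.203
```

Emit:
drive_tool(deltas=[[0, 0, -0.04, 0], [0, 0, -0.04, 0], [0, 0, 0, 0]])

```text
clock: 12.47
eef_pos: [542.3, -3.4, 185.5]
tcp_rot: [-3.142, 0.0, -3.126]
contact_force: [0.2, 0.1, -2.0]
opening: 0.206
```

Emit:
drive_tool(deltas=[[0, 0, -0.04, 0], [0, 0, 0, 0]])

```text
clock: 12.63
eef_pos: [542.2, -3.4, 185.7]
tcp_rot: [-3.142, -0.0, -3.126]
contact_force: [0.1, -1.4, -3.2]
opening: 0.203
```

Engaging at ~185.5. Continue in small steps, watching force.

Emit:
drive_tool(deltas=[[0, 0, -0.03, 0], [0, 0, -0.03, 0], [0, 0, 0, 0]])

```text
clock: 12.88
eef_pos: [542.0, -3.4, 186.0]
tcp_rot: [3.142, -0.001, -3.126]
contact_force: [1.0, 1.6, -6.3]
opening: 0.204
```

Emit:
drive_tool(deltas=[[0, 0, -0.03, 0], [0, 0, -0.03, 0], [0, 0, 0, 0]])

```text
clock: 13.13
eef_pos: [541.9, -3.4, 186.6]
tcp_rot: [3.142, -0.001, -3.126]
contact_force: [-0.3, -0.3, -9.7]
opening: 0.203
```

Emit:
drive_tool(deltas=[[0, 0, -0.04, 0], [0, 0, -0.04, 0], [0, 0, -0.04, 0]])

```text
clock: 13.38
eef_pos: [541.8, -3.4, 187.9]
tcp_rot: [3.142, -0.001, -3.126]
contact_force: [0.1, -0.2, -11.0]
opening: 0.202
```

Emit:
drive_tool(deltas=[[0, 0, -0.06, 0], [0, 0, -0.08, 0], [0, 0, -0.1, 0], [0, 0, -0.1, 0], [0, 0, -0.1, 0]])

```text
clock: 13.8
eef_pos: [542.2, -3.4, 192.7]
tcp_rot: [-3.142, -0.0, -3.126]
contact_force: [-0.8, -0.6, -10.0]
opening: 0.204
```

Emit:
drive_tool(deltas=[[0, 0, -0.1, 0], [0, 0, -0.1, 0], [0, 0, -0.1, 0], [0, 0, -0.1, 0], [0, 0, -0.1, 0], [0, 0, -0.1, 0], [0, 0, -0.1, 0], [0, 0, -0.1, 0]])

```text
clock: 14.47
eef_pos: [542.3, -3.4, 200.7]
tcp_rot: [3.142, 0.0, -3.126]
contact_force: [0.1, 0.0, -10.6]
opening: 0.206
```

Emit:
drive_tool(deltas=[[0, 0, -0.1, 0], [0, 0, -0.1, 0], [0, 0, -0.1, 0], [0, 0, -0.1, 0], [0, 0, -0.1, 0], [0, 0, -0.1, 0], [0, 0, -0.1, 0], [0, 0, -0.1, 0]])

```text
clock: 15.13
eef_pos: [542.3, -3.4, 208.7]
tcp_rot: [-3.142, -0.0, -3.126]
contact_force: [1.2, 0.5, -11.5]
opening: 0.202
```

Emit:
drive_tool(deltas=[[0, 0, -0.08, 0], [0, 0, -0.08, 0], [0, 0, -0.07, 0], [0, 0, -0.07, 0], [0, 0, -0.07, 0], [0, 0, -0.06, 0], [0, 0, -0.06, 0], [0, 0, -0.06, 0], [0, 0, -0.06, 0], [0, 0, -0.06, 0], [0, 0, -0.06, 0], [0, 0, -0.06, 0]])

```text
clock: 16.13
eef_pos: [542.8, -3.4, 217.1]
tcp_rot: [-3.142, 0.001, -3.126]
contact_force: [0.1, 0.4, -5.6]
opening: 0.204
```

Emit:
drive_tool(deltas=[[0, 0, -0.06, 0], [0, 0, -0.06, 0], [0, 0, -0.07, 0], [0, 0, -0.07, 0], [0, 0, -0.08, 0], [0, 0, -0.08, 0]])

```text
clock: 16.63
eef_pos: [542.3, -3.4, 220.8]
tcp_rot: [-3.142, -0.0, -3.126]
contact_force: [0.2, -0.2, -5.5]
opening: 0.203
```

Emit:
drive_tool(deltas=[[0, 0, -0.15, 0], [0, 0, -0.25, 0], [0, 0, -0.4, 0], [0, 0, -0.5, 0], [0, 0, -0.5, 0], [0, 0, -0.5, 0], [0, 0, -0.5, 0], [0, 0, -0.5, 0], [0, 0, -0.5, 0], [0, 0, -0.5, 0], [0, 0, -0.5, 0], [0, 0, -0.5, 0]])

```text
clock: 17.63
eef_pos: [542.3, -3.4, 274.2]
tcp_rot: [3.142, 0.0, -3.126]
contact_force: [-0.6, 0.3, -5.1]
opening: 0.199
```

Emit:
drive_tool(deltas=[[0, 0, -0.5, 0], [0, 0, -0.5, 0], [0, 0, -0.5, 0], [0, 0, -0.5, 0], [0, 0, -0.5, 0], [0, 0, -0.4, 0], [0, 0, -0.3, 0], [0, 0, -0.2, 0], [0, 0, 0, 0], [0, 0, 0, 0], [0, 0, 0, 0]])

```text
clock: 18.55
eef_pos: [542.1, -3.4, 307.4]
tcp_rot: [3.142, -0.001, -3.126]
contact_force: [1.2, -0.4, -5.7]
opening: 0.205
```

```bash
python3 -c "
from h import *
from rig import cams
plan(520,-305,305,-3.127)
c=cams.camera_params('scene');p,d=cams.grab_frame('scene');np.savez('pics/s4.npz',p=p,d=d,**c)
a=p[150:330,180:420];cv2.imwrite('pics/s4.png',cv2.resize(a,(720,540),interpolation=3)[:,:,::-1])
w,p=cloud('pics/top0.npz')
m=box(w,195,295,410,505,9,18);print('tray rim',m.sum(),rect(w[m]))
"
```

```text
pos [542.1  -3.4 307.4] yaw -3.1264 rot [ 3.1415e+00 -5.0000e-04 -3.1264e+00] F [ 1.2  -0.42 -5.69] t 18.55
delta cm [  2.67 -30.13   0.24] turn 0.0006
tray rim 607 (array([ 522.5, -306.7]), array([170.2, 151.7]), 10.27)
```

View pics/s4.png

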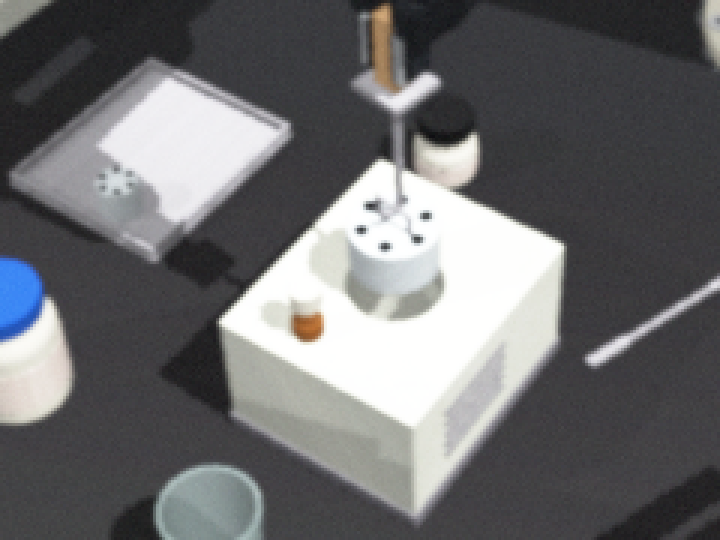

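Emit:
drive_tool(deltas=[[0.05, -0.2, 0, 0], [0.1, -0.4, 0, 0], [0.1, -0.6, 0, 0], [0.15, -0.8, 0, 0], [0.2, -1, 0, 0], [0.2, -1.2, 0, 0], [0.2, -1.3, 0, 0], [0.2, -1.3, 0, 0], [0.2, -1.3, 0, 0], [0.2, -1.3, 0, 0], [0.2, -1.3, 0, 0], [0.2, -1.3, 0, 0]])

```text
clock: 19.6
eef_pos: [523.8, -125.2, 307.7]
tcp_rot: [-3.142, 0.0, -3.127]
contact_force: [0.1, -0.6, -5.2]
opening: 0.202
```

Emit:
drive_tool(deltas=[[0.2, -1.3, 0, 0], [0.2, -1.3, 0, 0], [0.2, -1.3, 0, 0], [0.2, -1.3, 0, 0], [0.2, -1.3, 0, 0], [0.2, -1.3, 0, 0], [0.2, -1.3, 0, 0], [0.2, -1.3, 0, 0], [0.2, -1.2, 0, 0], [0.2, -1.1, 0, 0], [0.2, -1, 0, 0], [0.2, -0.9, 0, 0]])

```text
clock: 20.6
eef_pos: [502.1, -271.1, 307.6]
tcp_rot: [3.142, -0.0, -3.127]
contact_force: [0.3, -0.1, -5.1]
opening: 0.201
```

Emit:
drive_tool(deltas=[[0.2, -0.8, 0, 0], [0.2, -0.7, 0, 0], [0.2, -0.6, 0, 0], [0.1, -0.5, 0, 0], [0.1, -0.4, 0, 0], [0.1, -0.3, 0, 0], [0.1, -0.2, 0, 0], [0, -0.1, 0, 0], [0, 0, 0, 0]])

```text
clock: 21.35
eef_pos: [492.9, -306.2, 307.7]
tcp_rot: [3.142, 0.0, -3.126]
contact_force: [-0.3, -0.3, -5.0]
opening: 0.199
```

```bash
python3 -c "
from h import *
plan(495,-319,190,-3.127)
"
```

```text
pos [ 492.9 -306.2  307.7] yaw -3.1264 rot [ 3.1416e+00  1.0000e-04 -3.1264e+00] F [-0.3  -0.26 -5.04] t 21.35
delta cm [-0.19 -1.28 11.77] turn 0.0006
```

Emit:
drive_tool(deltas=[[0, 0, 0.2, 0], [0, 0, 0.5, 0], [0, 0, 0.9, 0], [0, 0, 1.2, 0], [0, 0, 1.4, 0], [0, 0, 1.4, 0], [0, 0, 1.4, 0], [0, 0, 1.2, 0], [0, 0, 1, 0], [0, 0, 0.8, 0], [0, 0, 0.5, 0], [0, 0, 0.3, 0]])

```text
clock: 22.35
eef_pos: [492.7, -306.1, 198.9]
tcp_rot: [3.141, -0.001, -3.126]
contact_force: [-0.2, -0.5, -5.1]
opening: 0.206
```

Emit:
drive_tool(deltas=[[0, 0, 0.2, 0], [0, 0, 0.2, 0], [0, 0, 0.2, 0], [0, 0, 0.1, 0], [0, 0, 0, 0], [0, 0, 0, 0]])

```text
clock: 22.85
eef_pos: [493.0, -306.2, 192.9]
tcp_rot: [-3.141, 0.0, -3.126]
contact_force: [0.5, -0.7, -4.4]
opening: 0.202
```

```bash
python3 -c "
from h import *
from rig import cams
plan(493,-306,185,-3.127)
c=cams.camera_params('scene');p,d=cams.grab_frame('scene');np.savez('pics/s5.npz',p=p,d=d,**c)
cv2.imwrite('pics/s5.png',cv2.resize(p[140:260,160:320],(720,540),interpolation=3)[:,:,::-1])
"
```

```text
pos [ 493.  -306.2  192.9] yaw -3.1264 rot [-3.1414e+00  3.0000e-04 -3.1264e+00] F [ 0.47 -0.69 -4.39] t 22.85
delta cm [-0.    0.02  0.79] turn 0.0006
```

View pics/s5.png

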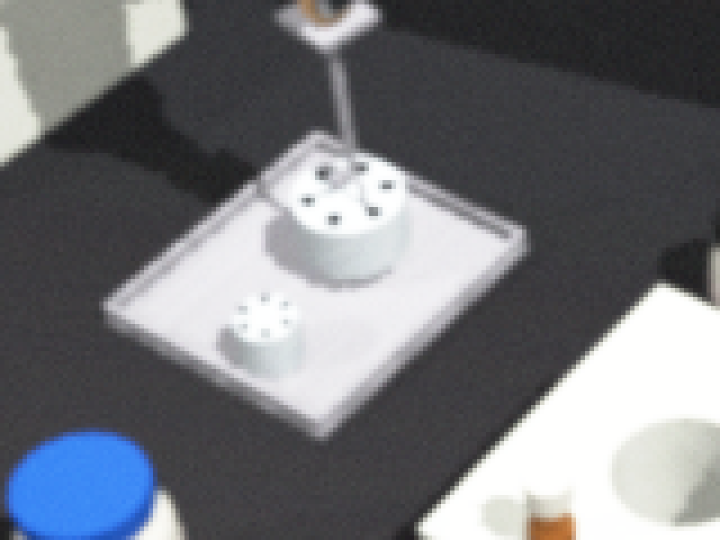

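```bash
python3 -c "
from h import *
w,p=cloud('pics/s5.npz')
for lo,hi in((40,60),(46,58)):
    m=box(w,165,200,215,260,lo,hi);P=w[m];P=P[np.hypot(P[:,0]-497,P[:,1]+306)<45];print(rect(P),np.median(P,0))
P=P[P[:,2]>48];A=np.c_[P[:,:2],np.ones(len(P))];print(np.linalg.lstsq(A,P[:,2],rcond=None)[0])
"
```

```text
(array([ 501.5, -304.6]), array([65. , 59.7]), 79.11) [ 504.71330807 -297.86558226   50.51970814]
(array([ 500.8, -304.9]), array([58.8, 59.8]), 22.21) [ 504.38490169 -300.05755122   50.85072247]
[-4.34116905e-03 -6.57924082e-03  5.13042852e+01]
```

Emit:
drive_tool(deltas=[[0, 0, 0.1, 0], [0, 0, 0.15, 0], [0, 0, 0.15, 0], [0, 0, 0.15, 0], [0, 0, 0.15, 0], [0, 0, 0.1, 0], [0, 0, 0.05, 0], [0, 0, 0, 0]])

```text
clock: 23.57
eef_pos: [492.8, -306.1, 184.0]
tcp_rot: [3.141, -0.0, -3.126]
contact_force: [0.7, 0.6, -5.3]
opening: 0.198
```

Emit:
drive_tool(deltas=[[0, 0, 0.05, 0], [0, 0, 0.05, 0], [0, 0, 0.05, 0], [0, 0, 0, 0]])

```text
clock: 23.9
eef_pos: [492.8, -306.1, 182.6]
tcp_rot: [3.142, -0.0, -3.126]
contact_force: [0.1, -0.0, -5.3]
opening: 0.2
```

Emit:
drive_tool(deltas=[[0, 0, 0.05, 0], [0, 0, 0.05, 0], [0, 0, 0.05, 0], [0, 0, 0, 0]])

```text
clock: 24.23
eef_pos: [492.8, -306.1, 181.0]
tcp_rot: [3.141, -0.0, -3.126]
contact_force: [-0.5, -0.2, -5.9]
opening: 0.206
```

Emit:
drive_tool(deltas=[[0, 0, 0.05, 0], [0, 0, 0.05, 0], [0, 0, 0, 0]])

```text
clock: 24.48
eef_pos: [492.8, -306.1, 180.1]
tcp_rot: [3.142, -0.0, -3.126]
contact_force: [-0.4, -0.8, -6.6]
opening: 0.204
```

Emit:
drive_tool(deltas=[[0, 0, 0.05, 0], [0, 0, 0.05, 0], [0, 0, 0, 0]])

```text
clock: 24.73
eef_pos: [493.2, -306.3, 179.5]
tcp_rot: [-3.141, 0.001, -3.126]
contact_force: [0.4, 0.3, -2.5]
opening: 0.2
```

Emit:
drive_tool(deltas=[[0, 0, 0.05, 0], [0, 0, 0.05, 0], [0, 0, 0, 0]])

```text
clock: 24.98
eef_pos: [493.0, -306.3, 178.3]
tcp_rot: [-3.141, 0.0, -3.126]
contact_force: [-0.6, -0.1, -1.6]
opening: 0.203
```

Emit:
drive_tool(deltas=[[0, 0, 0.1, 0], [0, 0, 0.1, 0], [0, 0, 0.1, 0], [0, 0, 0.08, 0], [0, 0, 0.05, 0], [0, 0, 0, 0], [0, 0, 0, 0]])

```text
clock: 25.57
eef_pos: [492.9, -306.1, 173.9]
tcp_rot: [3.142, -0.0, -3.126]
contact_force: [-0.7, -0.2, -2.1]
opening: 0.203
```

Emit:
drive_tool(deltas=[[0.1, 0, 0.02, 0], [0.1, 0, 0, 0], [0.1, 0, 0, 0], [0.1, 0, 0, 0], [0, 0, 0, 0]])

```text
clock: 25.98
eef_pos: [488.6, -306.2, 173.7]
tcp_rot: [3.142, -0.0, -3.126]
contact_force: [-0.1, -0.4, -1.9]
opening: 0.204
```

Emit:
drive_tool(deltas=[[0.1, 0, 0, 0], [0.1, 0, 0, 0], [0, 0, 0, 0]])

```text
clock: 26.23
eef_pos: [486.7, -306.2, 173.7]
tcp_rot: [3.142, -0.0, -3.126]
contact_force: [0.9, 0.5, -1.2]
opening: 0.2
```

Emit:
drive_tool(deltas=[[0.1, 0, 0, 0], [0.2, 0, 0, 0], [0.2, 0, 0, 0], [0.2, 0, 0, 0], [0.2, 0, 0, 0], [0.2, 0, 0, 0], [0.1, 0, 0, 0], [0, 0, 0, 0]])

```text
clock: 26.9
eef_pos: [474.6, -306.4, 173.7]
tcp_rot: [3.142, -0.0, -3.126]
contact_force: [0.2, -0.2, -0.8]
opening: 0.203
```

Emit:
drive_tool(deltas=[[0.3, 0, 0, 0], [0, 0, -0.2, 0], [0, 0, -0.5, 0], [0, 0, -1, 0], [0, 0, -1.8, 0], [0, 0, -2.5, 0], [0, 0, -2.5, 0], [0, 0, -2.5, 0], [0, 0, -2.5, 0], [0, 0, -1.5, 0], [0, 0, -0.7, 0], [0, 0, 0, 0]])

```text
clock: 27.9
eef_pos: [472.6, -306.9, 333.1]
tcp_rot: [-3.14, 0.003, -3.126]
contact_force: [0.6, -0.4, -2.2]
opening: 0.206
```

```bash
python3 -c "
from h import *
from rig import cams
plan(485,300,330,2.957)
for n in ('scene','top'):
    c=cams.camera_params(n);p,d=cams.grab_frame(n);np.savez('pics/%s6.npz'%n,p=p,d=d,**c)
    cv2.imwrite('pics/%s6.png'%n,p[:,:,::-1])
w,p=cloud('pics/scene6.npz')
m=box(w,150,205,205,265,36,46);P=w[m];print(rect(P),np.median(P,0))
A=np.c_[P[:,:2]-P[:,:2].mean(0),np.ones(len(P))];print(np.linalg.lstsq(A,P[:,2],rcond=None)[0])
"
```

```text
pos [ 472.6 -306.9  333.1] yaw -3.1263 rot [-3.1395e+00  3.1000e-03 -3.1263e+00] F [ 0.6  -0.4  -2.19] t 27.9
delta cm [-2.17 60.67  0.31] turn 0.1998
(array([ 499. , -305.3]), array([61.4, 56.7]), 43.98) [ 502.25076166 -303.83932013   38.01636681]
[1.12930569e-02 3.84987314e-03 3.82630738e+01]
```

Emit:
drive_tool(deltas=[[0, 1, 0, 0], [0, 2, 0, 0], [-0.1, 3, 0, 0], [-0.1, 3, 0, 0], [-0.1, 3, 0, 0], [-0.1, 3, 0, 0], [-0.1, 3, 0, 0], [-0.1, 3, 0, 0], [-0.1, 3, 0, 0], [-0.1, 3, 0, 0], [-0.1, 3, 0, 0], [-0.1, 3, 0, 0]])

```text
clock: 29.0
eef_pos: [475.6, 25.5, 329.5]
tcp_rot: [3.141, -0.002, -3.126]
contact_force: [1.1, 0.0, -0.7]
opening: 0.208
```

Emit:
drive_tool(deltas=[[-0.1, 3, 0, 0], [-0.1, 3, 0, 0], [-0.1, 3, 0, 0], [-0.1, 3, 0, 0], [-0.1, 3, 0, 0], [-0.1, 3, 0, 0], [-0.1, 3, 0, 0], [-0.1, 2, 0, 0], [-0.1, 1.5, 0, 0.05], [0, 0, 0, 0.07], [0, 0, 0, 0.08], [0, 0, 0, 0]])

```text
clock: 30.0
eef_pos: [480.9, 269.2, 329.2]
tcp_rot: [-3.14, -0.002, 2.954]
contact_force: [-0.4, -0.6, -0.2]
opening: 0.2
```

```bash
python3 -c "
from h import *
plan(485.5,300,330,2.957)"
```

```text
pos [480.9 269.2 329.2] yaw 2.9541 rot [-3.1400e+00 -2.2000e-03  2.9541e+00] F [-0.42 -0.59 -0.25] t 30.0
delta cm [ 0.12  3.11 -0.08] turn -0.0029
```

Emit:
drive_tool(deltas=[[0.1, 1, 0, 0], [0, 1.5, 0, 0], [0, 0.6, 0, 0], [0, 0, 1, 0], [0, 0, 2, 0], [0, 0, 2, 0], [0, 0, 0.8, 0], [0, 0, 0, 0], [0, 0, 0, 0]])

```text
clock: 30.75
eef_pos: [486.8, 299.3, 272.5]
tcp_rot: [-3.141, -0.001, 2.957]
contact_force: [-0.4, 0.6, -1.1]
opening: 0.206
```

```bash
python3 -c "
from h import *
plan(485,300,163,2.957)"
```

```text
pos [486.8 299.3 272.5] yaw 2.957 rot [-3.1409e+00 -7.0000e-04  2.9570e+00] F [-0.4   0.59 -1.05] t 30.75
delta cm [ 0.19  0.04 10.95] turn 0.0
```

Emit:
drive_tool(deltas=[[0.1, 0.05, 0.3, 0], [0, 0, 0.7, 0], [0, 0, 1, 0], [0, 0, 1, 0], [0, 0, 0, 0]])

```text
clock: 31.17
eef_pos: [484.8, 299.4, 240.2]
tcp_rot: [-3.139, -0.003, 2.957]
contact_force: [0.7, -0.6, -1.8]
opening: 0.203
```

Emit:
drive_tool(deltas=[[0, 0, 1, 0], [0, 0, 1.5, 0], [0, 0, 1.5, 0], [0, 0, 1.5, 0], [0, 0, 1, 0], [0, 0, 0.7, 0], [0, 0, 0.4, 0], [0, 0, 0.2, 0], [0, 0, 0, 0]])

```text
clock: 31.92
eef_pos: [486.1, 300.2, 164.6]
tcp_rot: [3.141, 0.0, 2.957]
contact_force: [-0.9, -0.6, -1.5]
opening: 0.199
```

Emit:
drive_tool(deltas=[[0, 0, 0.1, 0], [0, 0, 0.1, 0], [0, 0, 0.1, 0], [0, 0, 0, 0]])

```text
clock: 32.25
eef_pos: [486.0, 300.1, 161.9]
tcp_rot: [3.141, 0.0, 2.957]
contact_force: [0.5, -0.0, -1.0]
opening: 0.199
```

Emit:
drive_tool(deltas=[[0, 0, 0.1, 0], [0, 0, 0.1, 0], [0, 0, 0, 0]])

```text
clock: 32.5
eef_pos: [485.9, 300.0, 159.5]
tcp_rot: [-3.141, -0.0, 2.957]
contact_force: [-1.1, 0.6, -1.5]
opening: 0.198
```

Emit:
drive_tool(deltas=[[0, 0, 0.1, 0], [0, 0, 0.05, 0], [0, 0, 0, 0]])

```text
clock: 32.75
eef_pos: [485.9, 300.1, 158.0]
tcp_rot: [-3.141, -0.0, 2.957]
contact_force: [-0.4, -0.6, -2.1]
opening: 0.203
```

Emit:
drive_tool(deltas=[[0, 0, 0.05, 0], [0, 0, 0, 0]])

```text
clock: 32.92
eef_pos: [486.0, 300.1, 157.8]
tcp_rot: [3.141, 0.0, 2.957]
contact_force: [0.2, 0.3, -0.3]
opening: 0.201
```

Emit:
drive_tool(deltas=[[0, 0, 0.04, 0], [0, 0, 0, 0]])

```text
clock: 33.08
eef_pos: [486.0, 300.1, 157.7]
tcp_rot: [3.141, 0.0, 2.957]
contact_force: [-1.7, -1.2, 5.1]
opening: 0.201
```

Emit:
drive_tool(deltas=[[0, 0, 0, 0], [0, 0, 0, 0], [0, 0, 0, 0], [0, 0, 0, 0], [0, 0, 0, 0], [0, 0, 0, 0], [0, 0, 0, 0], [0, 0, 0, 0]], jaw=0)

```text
clock: 33.75
eef_pos: [486.0, 300.0, 157.2]
tcp_rot: [-3.142, -0.0, 2.957]
contact_force: [0.2, -0.0, -0.1]
opening: 1.002
```

Emit:
drive_tool(deltas=[[0, 0, -0.3, 0], [0, 0, -1, 0], [0, 0, -2, 0], [0, 0, -3, 0], [0, 0, -3, 0], [0, 0, -2, 0], [0, 0, -1, 0], [0, 0, 0, 0], [0, 0, 0, 0]])

```text
clock: 34.5
eef_pos: [485.8, 300.0, 280.2]
tcp_rot: [3.141, 0.0, 2.957]
contact_force: [-0.1, 0.1, -0.3]
opening: 1.0
```

```bash
python3 -c "
from h import *
from rig import cams
plan(485,300,290,2.957)
c=cams.camera_params('wrist');p,d=cams.grab_frame('wrist');np.savez('pics/w7.npz',p=p,d=d,**c)
c=cams.camera_params('scene');ps,ds=cams.grab_frame('scene');np.savez('pics/s7.npz',p=ps,d=ds,**c)
cv2.imwrite('pics/s7.png',ps[:,:,::-1])
w,p=cloud('pics/w7.npz')
m=box(w,100,330,230,400,172,190);print('handle top',m.sum(),rect(w[m]),np.median(w[m],0))
w,p=cloud('pics/s7.npz')
m=box(w,150,205,205,265,36,46);P=w[m];print('insert',rect(P),np.median(P,0))
"
```

```text
pos [485.8 300.  280.2] yaw 2.9568 rot [3.1413e+00 3.0000e-04 2.9568e+00] F [-0.11  0.11 -0.27] t 34.5
delta cm [ 0.08 -0.01 -0.98] turn -0.0002
handle top 865 (array([484.9, 300.3]), array([17.9, 18.6]), 78.62) [483.53102173 300.38501689 181.04753141]
insert (array([ 499.8, -305.1]), array([56.2, 58.9]), 15.08) [ 500.71310481 -303.93117417   38.37846882]
```

View pics/s7.png

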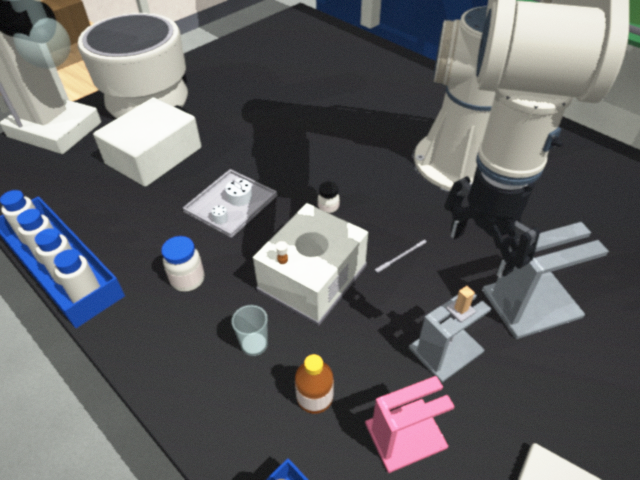

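The insert is standing in the tray at pixel (238,190), and the tool is back on the small grey stand at (463,302). The bystanders are where they were, and the gripper is clear.

```bash
python3 -c "
from rig import job
print(job.sign_off())"
```

```text
the job is handed in; nothing more can be done
None
```

The job is done and handed in at about 34.6 s. The insert stands upright in the tray and the hook tool hangs by its collar on the small grey stand. The hand-in itself gave no verdict.

**What I did:** I used the smaller grey stand, not the pink or the large grey one. I took the hook from it, felt for the insert's top (about 5 N) and then for the crossbar (about 2 N). The insert slid up at about 10 N of pull and weighed about 0.4 kg once free of the plungers. I set it down in the free part of the tray, drew the hook clear without measurable force, and seated the collar with about 6 N before opening the fingers.

**Last checks:**
- **Insert:** it is about 23 mm from the tray centre, with its top at z ≈ 38 to 39 mm (39 expected) and about 0.01 rad of tilt.
- **Hook handle:** its top is at z = 181 mm, exactly the hanging height, and about 6 mm from the seat.
- **Robot and bystanders:** the gripper is open and about 100 mm clear above the tool. The bystanders look unmoved in the last picture, though I did not re-measure them.

No check failed or disagreed.

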